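# Rack the inspected circuit board

### The job

Take the circuit board off the sloping inspection easel and stand it upright in the empty slot of the board rack, the one marked by green tabs, so that it is fully down in the slot with its component side facing the same way as the two boards already there. Lower it in rather than letting it drop, let go of it, and leave the two racked boards standing where they are.

Things in the scene. Friction and masses are not known exactly. Their poses are not given: they have to be found in the camera images.
- board: The board to be racked, leaning on the easel: green board in a black frame 120 mm wide (y), 100 high (z), 8 thick (x); grey grip bar on top, 70 mm long (y), 14 thick (x), 98 to 118 mm above the bottom edge. Origin: centre of the bottom edge; z up the board to the bar, x out of the component side (chips up to 3 mm beyond the frame; other side plain), at the start away from the robot. About 0.18 kg
- board_grip (a point): Centre of the board's grip bar, 108 mm up from its bottom edge; axes as the board's
- board_front (a point): A point in the air 30 mm out in front of the board's component side, 50 mm up from its bottom edge
- easel: Inspection easel, fixed: dark steel base 140 x 150 mm, aluminium panel behind the lower 68 mm of the board, ledge with a 9 mm lip in front. It leans the board's top 15 degrees back towards the robot. Origin under the base, x the way the board faces; the board's bottom edge rests 15 mm ahead (x) of the origin and 30 mm up
- rack: Board rack, fixed: grey base 250 x 190 x 12 mm, three white slots in a row along its x, 80 mm apart (x = -80, 0, 80), each along y, 12 mm wide and 140 long inside, cheeks 28 mm high above the slot's floor (floor: base top), topped by lips flaring to about 27 mm at 39 mm above the floor. Boards in it face its +x. Origin: centre of its underside
- free_slot: The empty slot, marked by two green tabs (30 mm wide, 39 mm high) at its two ends; it may be any of the three. Origin at the centre of the slot's floor (12 mm above the table); y along the slot, z up, x the way that the component side must face
- racked_a: A board like the first, already standing in one of the slots; origin at the centre of its bottom edge, x out of its component side
- racked_b: Another such board, in another slot; origin at the centre of its bottom edge, x out of its component side
There are look-alikes about, which are no part of the job. Leave any red look-alike of the board alone.

How it is judged (in metres and radians):
At the end, for the whole second after the job is handed in: The released board rests in the green-tabbed slot: bottom edge within 4 mm of its floor, 14 mm of its centre (5 mm across), upright within 0.2 rad, slower than 0.02 m/s, component side towards the slot's +x; both racked boards within 15 mm of their starts (horizontal distance between board and free_slot below 0.014 m and x of board in the frame of free_slot between -0.005 and 0.005 m and z of board in the frame of free_slot below 0.004 m and angle between board's own z axis and vertical below 0.2 rad and x of board_front in the frame of free_slot above 0.012 m and linear speed of board below 0.02 m/s and distance of each of racked_a, racked_b from where it was at the start of the episode below 0.015 m); the robot touches nothing.
It fails at once if a racked board is pulled out or shifted by more than 30 mm (distance of any of racked_a, racked_b from where it was at the start of the episode above 0.03 m).
It fails at once if the board is dropped (falls freely, out of the fingers, faster than 0.5 m/s: more than about 13 mm) (contact force between the fingers and board below 0.05 N and linear speed of board above 0.5 m/s).
It also fails if it takes over 45 s, if anything falls off the work surface, if the arm or the gripper's body presses on something with over 40 N, if the wrist force passes 120 N, or if a joint passes its speed limit or range.

### The arm

A 7-joint arm with a two-finger parallel gripper is mounted at the origin on the work surface. World frame = base frame: x ahead of the robot, y to its left, z up, the work surface at z = 0. Lengths are in mm, angles in rad, forces in N, time in s.
With the tool pointing down it reaches from about 425 to 1025 mm from the base axis. Payload 9.4 kg.
Tool frame: the origin (TCP) lies at the very end of the fingers, on their centre line; the grasp point (between the pads) lies 19 mm behind it; z points along the fingers, y is the line along which they close (so a half turn about z gives the same grasp; the last joint's range is limited). The gripper opens to 93 mm and grips with 3 to 60 N. Pads are 15 mm wide; open, the fingers measure 128 mm over their backs; the gripper's body (75 mm by 188 mm) begins 65 mm behind the grasp point.
Start: joints at [1.097, 0.599, -0.003, 1.599, 0.002, 0.943, -0.08], TCP at [280.18, -668.673, 218.618] pointing down, gripper open.
Joint ranges: [-2.57, 2.57], [-0.35, 1.97], [-1.29, 1.29], [0.11, 2.56], [-1.05, 4.19], [0.11, 1.86], [-2.63, 2.63]. Speed limits (rad/s): [2.22, 2.22, 3.01, 3.01, 3.14, 3.14, 3.14].

### API

Orientations are given as a rotation vector (axis times angle).
In Python, from workcell import bot gives the robot as it stands. The module is installed in compiled form; this text tells all that it offers.
- The arm moves only by the shell command python3 -m inch 'ROWS'. ROWS is a JSON object of lists of equal length, an entry for each row: "rot": the turn, a rotation vector about the world's x, y, z in degrees, a list of three; "delta_pos": the shift along the world's x, y, z in m, a list of three; "claw": the finger opening in m, from 0 to 0.093. A call has 1 to 5 rows; each row shifts and turns the commanded pose from where the row before left it; what a row does not reach is not made up. A row lasts 1/12 s, in which the tool goes at most 41.7 mm and 7.16 degrees, less where a joint would pass 70% of its speed; a pose out of reach is approached as far as the arm can. A call is refused whole if a number of a shift passes 0.0417 or a number of a turn 7.16, either way. A call with a gripper value outside its range is refused whole. The fingers move at their own pace and stop on an object; the grip force is fixed at half the most. Time passes only in rows, so rows that do not move let the fingers close. It gives the time, the measured TCP pose, the force, the opening and the grip force at its end, in the units of the state.
- bot.sense(): the state, without advancing time (a new reading comes with each control period).
- bot.get_image(name): name is "side" or "top" or "wrist"; returns a dict with "frame" (480x640x3 uint8, red, green, blue), "fx", "fy", "cx", "cy" (pixels), "rvec" (rotation vector, rad) and "tvec" (3), from world to camera coordinates, as OpenCV has them. Camera axes: x right, y down, z forward; pixel columns grow to the right and rows downward; lengths in mm; the calibration is good to about 2 mm. A picture is of the moment at which its call begins. There is no depth.
- bot.finish_job(): hands the job in; it is judged then, once.
Trained networks look in a picture, given as the dict that the camera call returned (one of the last four; its "shot" number tells which), for a name from the list of things; names that differ only in an ending like _2 or _b are one class to them, and where a whole thing is asked for, a point or a joint stands for the part that bears it (a point fixed in the world has none). Each returns a list of dicts, best first, with "p" (0 to 1); they miss things now and then, are a little off and sometimes report something else, mostly with a low value. They report only what shows in the picture. A call takes as long as a camera call. They do not tell look-alikes from the thing itself.
- bot.spot_in(picture, target): "at" ([x, y, z] in mm, in the coordinates of the camera as it stood for that picture, good to about 4 mm: the middle of the surface that is visible of it).
- bot.pinpoint(picture, target): "at" ([x, y, z] in mm, in the coordinates of the camera as it stood for that picture, good to about 4 mm: a listed point, or the origin of a listed thing).
The state is a dict: "time": time; "joints": joint angles; "dq": joint speeds; "effort": joint torques, N m; "position": TCP position; "tcp_rot": TCP orientation; "ft_force": force on the tool from outside, world axes, zero at the start; "moment": the same for the moment, N m; "width": finger opening in mm; "grasp_force": force on a finger pad.
Only numpy, scipy, OpenCV 4.12 (cv2) and the standard library are available. Lean on these libraries where they do the work, as an engineer would, in place of code of your own. Each camera call takes 0.05 s, during which the arm holds its last target. There are 200 camera calls.

## Working session

There is one attempt and no reset: what is moved stays moved. The work goes in short steps, Python scripts to look and compute and a shell command to move; the robot and the scene stay as the last step left them, time stands still between calls to the robot, and variables do not carry over. Pictures are saved under pics/ and viewed, at most 12 in all, crops included, and the job is handed in when it is done.

```bash
mkdir -p pics; cat > h.py <<'E'
import numpy as np, cv2
from workcell import bot
def w(pic,p):
    R=cv2.Rodrigues(np.array(pic["rvec"],float))[0]
    return R.T@(np.array(p,float)-np.array(pic["tvec"],float).ravel())
def save(pic,n): cv2.imwrite(f"pics/{n}.png",pic["frame"][:,:,::-1])
def find(pic,names,k=3):
    for n in names:
        for f in ("pinpoint","spot_in"):
            for d in getattr(bot,f)(pic,n)[:k]:
                if d["p"]>.2: print(n,f,round(d["p"],2),w(pic,d["at"]).round(0))
E
python3 - <<'E'
from h import *
for n in ("side","top"):
    p=bot.get_image(n); save(p,n+"1"); print(n,w(p,[0,0,0]).round())
    find(p,["board","board_grip","board_front","easel","rack","free_slot","racked_a"])
print(bot.sense())
E
```

```text
side [109. 374. 742.]
board pinpoint 0.89 [665. 125.  28.]
board pinpoint 0.75 [ 326. -145.    4.]
board pinpoint 0.72 [437. 143.   2.]
board spot_in 0.79 [ 297. -191.    3.]
board spot_in 0.78 [432. 201.   4.]
board spot_in 0.76 [639. 135. 125.]
board_grip pinpoint 0.92 [639. 139. 131.]
board_grip pinpoint 0.83 [433. 257.   7.]
board_grip pinpoint 0.74 [ 281. -243.    3.]
board_grip spot_in 0.92 [ 301. -193.    5.]
board_grip spot_in 0.55 [429. 206.   7.]
board_front pinpoint 0.92 [ 306. -189.   35.]
board_front pinpoint 0.9 [433. 190.  35.]
board_front pinpoint 0.71 [684. 122.  84.]
board_front spot_in 0.97 [ 300. -192.    6.]
board_front spot_in 0.86 [430. 201.   9.]
board_front spot_in 0.7 [640. 139. 124.]
easel pinpoint 0.78 [653. 138.  -1.]
easel spot_in 0.79 [634. 153.  10.]
easel spot_in 0.72 [ 538. -201.   48.]
rack pinpoint 0.88 [ 584. -262.   -2.]
rack spot_in 0.59 [ 574. -248.    8.]
free_slot pinpoint 0.83 [ 582. -264.   11.]
free_slot spot_in 0.87 [ 531. -200.   51.]
racked_a pinpoint 0.89 [ 513. -316.    8.]
racked_a pinpoint 0.67 [ 647. -218.   12.]
racked_a spot_in 0
[... 1121 characters left out ...]
oints': array([ 1.09726993,  0.59931108, -0.00247115,  1.59939787,  0.00178216,
        0.94292159, -0.07979716]), 'dq': array([ 1.62782697e-03,  5.07077886e-04,  1.94524281e-03,  1.69067697e-03,
       -8.74304290e-04,  1.24537229e-03,  2.66303679e-05]), 'effort': array([ 9.59111480e-05, -7.64823818e+01,  1.49687033e+00, -2.52697742e+01,
       -5.23446954e-02,  1.04289001e-02,  5.23764106e-05]), 'position': array([ 280.1850032 , -668.66380037,  218.61089876]), 'tcp_rot': array([-3.07993878e+00, -6.19232472e-01,  8.84040088e-05]), 'ft_force': array([0.24105294, 0.50941114, 0.335276  ]), 'moment': array([ 0.00319137, -0.03392971,  0.0593396 ]), 'grasp_force': 0.0, 'width': 93.13346796392406}
```

View pics/top1.png

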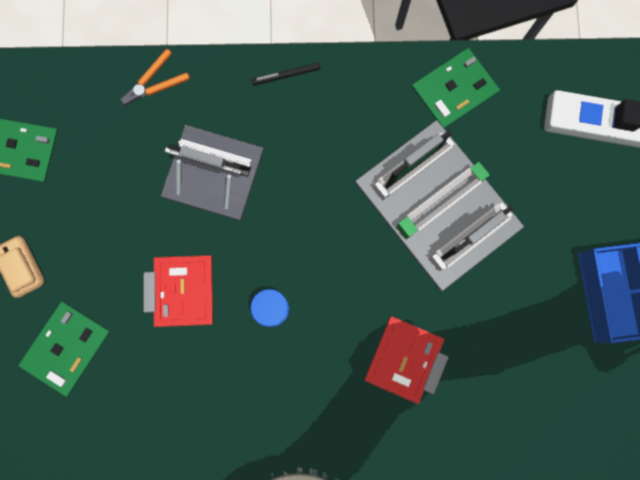

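View pics/side1.png

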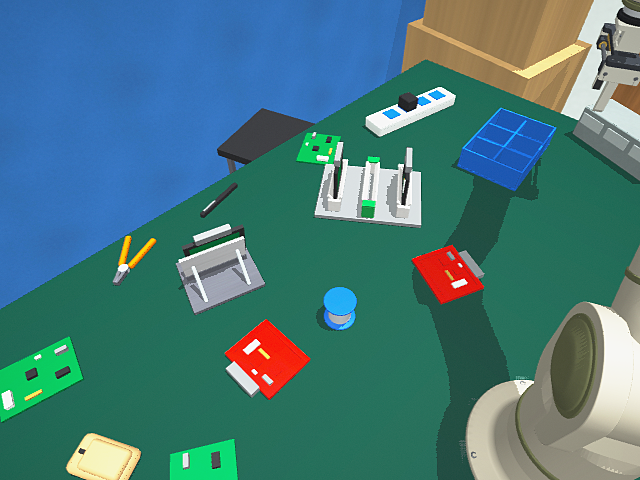

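The top view shows the green tabs at (408,228) and (480,172), so the middle slot is free. The board on the easel is at about (210,160). The red boards are the decoys. I can't yet tell which way the racked boards face, so I'll check with the wrist camera on the way.

```bash
python3 -m inch '{"rot":[[0,0,6],[0,0,6],[0,0,6],[0,0,6],[0,0,6]],"delta_pos":[[0.015,0.025,0.025],[0.015,0.025,0.025],[0.015,0.025,0.025],[0.015,0.025,0.02],[0.015,0.025,0.02]],"claw":[0.093,0.093,0.093,0.093,0.093]}'
python3 -m inch '{"rot":[[0,0,6],[0,0,6],[0,0,6],[0,0,0]],"delta_pos":[[0.02,0.03,0.01],[0.02,0.03,0.01],[0.02,0.03,0],[0,0,0]],"claw":[0.093,0.093,0.093,0.093]}'
python3 - <<'E'
from h import *
s=bot.sense(); print(s["position"],s["tcp_rot"])
p=bot.get_image("wrist"); save(p,"w1"); print(w(p,[0,0,0]),w(p,[0,0,1])-w(p,[0,0,0]))
find(p,["rack","free_slot","racked_a"])
p=bot.get_image("top")
find(p,["free_slot","rack"])
E
```

```text
time: 1.92
position: [355.7, -542.5, 335.0]
tcp_rot: [2.81, 1.402, -0.0]
ft_force: [-0.2, -1.4, -0.6]
width: 92.5
grasp_force: 0.0
time: 2.25
position: [420.5, -446.9, 355.2]
tcp_rot: [2.547, 1.837, 0.006]
ft_force: [0.6, 0.6, -0.7]
width: 93.0
grasp_force: 0.0
[ 420.51632083 -446.86009856  355.16056411] [2.5469274  1.8370788  0.00633296]
[ 442.57335623 -376.1668803   521.65760097] [-0.08136167 -0.25480442 -0.96356369]
rack spot_in 0.93 [ 530. -328.   13.]
free_slot spot_in 0.58 [ 622. -334.   51.]
racked_a pinpoint 0.74 [ 516. -309.   15.]
racked_a spot_in 0.67 [ 516. -319.  113.]
free_slot spot_in 0.76 [ 538. -205.   50.]
rack pinpoint 0.82 [ 583. -267.   -4.]
rack spot_in 0.64 [ 575. -262.    9.]
```

View pics/w1.png

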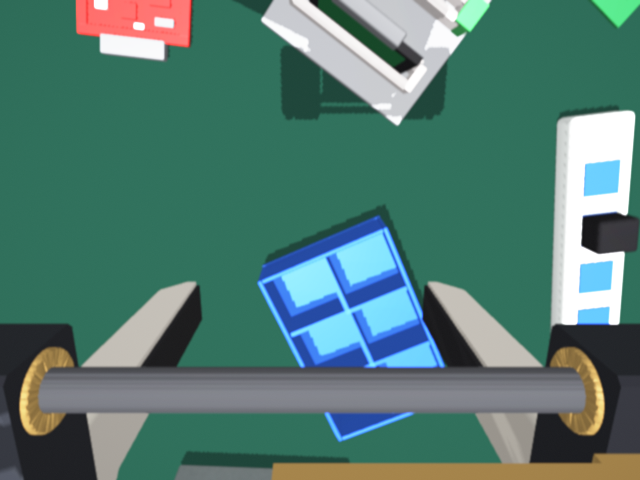

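```bash
python3 -m inch '{"rot":[[0,0,0],[0,0,0],[0,0,0],[0,0,0],[0,0,0]],"delta_pos":[[0.02,0.035,0],[0.02,0.035,0],[0.02,0.035,0],[0.02,0.035,0],[0.02,0.035,0]],"claw":[0.093,0.093,0.093,0.093,0.093]}'
python3 -m inch '{"rot":[[0,0,0],[0,0,0],[0,0,0],[0,0,0],[0,0,0]],"delta_pos":[[0.02,0.035,0],[0.02,0.035,0],[0.02,0.035,0],[0.02,0.035,0],[0.02,0.035,0]],"claw":[0.093,0.093,0.093,0.093,0.093]}'
python3 - <<'E'
from h import *
p=bot.get_image("wrist"); save(p,"w2"); print(w(p,[0,0,0]))
find(p,["rack","free_slot","racked_a","board","board_grip"])
a=bot.get_image("top"); b=bot.get_image("side")
for n,q in(("top",a),("side",b)):
    find(q,["free_slot","racked_a"])
# crops of rack
ca=cv2.resize(a["frame"][110:300,340:540],None,fx=3,fy=3,interpolation=cv2.INTER_CUBIC)
cb=cv2.resize(b["frame"][120:240,290:450],None,fx=4,fy=4,interpolation=cv2.INTER_CUBIC)
cv2.imwrite("pics/cb.png",cb[:,:,::-1]);cv2.imwrite("pics/ca.png",ca[:,:,::-1])
E
```

```text
time: 3.27
position: [515.7, -277.2, 353.8]
tcp_rot: [2.562, 1.817, 0.0]
ft_force: [0.8, 0.2, -0.0]
width: 93.0
grasp_force: 0.0
time: 3.68
position: [615.9, -102.0, 353.7]
tcp_rot: [2.562, 1.818, 0.0]
ft_force: [0.8, -0.2, 0.7]
width: 93.1
grasp_force: 0.0
[639.67817074 -31.46166862 520.07164062]
rack pinpoint 0.85 [ 579. -268.    0.]
rack spot_in 0.9 [ 590. -239.   13.]
rack spot_in 0.26 [642.  79.  58.]
free_slot spot_in 0.84 [ 543. -207.   50.]
racked_a pinpoint 0.92 [ 513. -307.   13.]
racked_a pinpoint 0.76 [ 648. -217.   12.]
racked_a spot_in 0.57 [ 646. -210.  110.]
racked_a spot_in 0.55 [ 512. -308.   97.]
board pinpoint 0.95 [ 322. -144.    3.]
board pinpoint 0.72 [436. 144.   3.]
board spot_in 0.59 [412. 158.   8.]
board spot_in 0.58 [ 289. -168.    8.]
board spot_in 0.55 [642.  78.  62.]
board_grip spot_in 0.66 [ 292. -169.    7.]
board_grip spot_in 0.59 [414. 156.  11.]
free_slot pinpoint 0.65 [666. 127.  30.]
free_slot spot_in 0.69 [ 529. -196.   50.]
free_slot spot_in 0.48 [636. 128. 142.]
racked_a pinpoint 0.72 [ 642. -221.    9.]
racked_a spot_in 0.69 [ 612. -173.   72.]
free_slot pinpoint 0.5 [ 583. -267.    9.]
free_slot spot_in 0.73 [ 534. -201.   49.]
racked_a pinpoint 0.6 [ 515. -315.    7.]
racked_a pinpoint 0.55 [ 647. -219.   12.]
racked_a pinpoint 0.36 [ 584. -265.    0.]
racked_a spot_in 0.88 [ 500. -286.  110.]
```

View pics/w2.png

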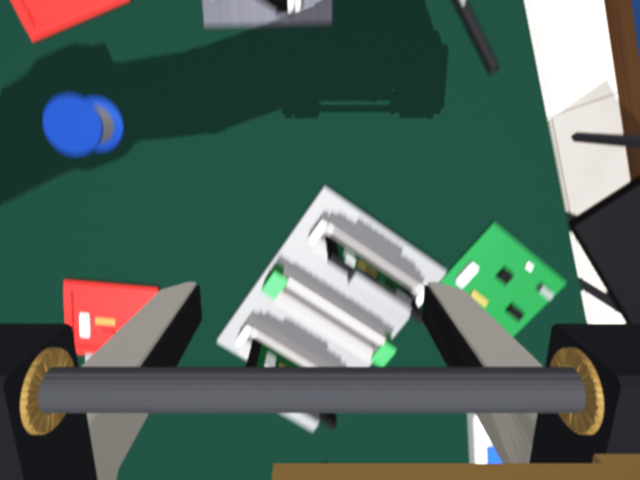

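View pics/cb.png

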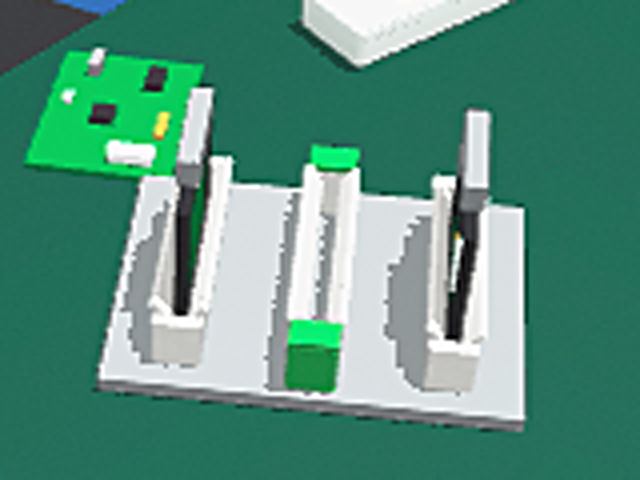

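The wrist view shows chips on the faces towards +(0.8,0.6). The side crop agrees: chips on the right board's left face, and a plain green back on the left board's right face. So the rack's +x yaw is about 37°. Next I'll refine the slot from the tabs and the board yaw from the bar.

```bash
cat >> h.py <<'E'
def ray(pic,uv,z):
    K=np.array([[pic["fx"],0,pic["cx"]],[0,pic["fy"],pic["cy"]],[0,0,1]],float)
    o=w(pic,[0,0,0]); d=w(pic,np.linalg.solve(K,[*uv,1]))-o
    return o+d*(z-o[2])/d[2]
E
python3 - <<'E'
from h import *
for n,bx in (("top",(390,150,500,250)),("wrist",(240,250,410,375)),("side",(350,150,390,220))):
    p=bot.get_image(n); x0,y0,x1,y1=bx
    h=cv2.cvtColor(p["frame"],cv2.COLOR_RGB2HSV)[y0:y1,x0:x1]
    m=cv2.inRange(h,(50,150,110),(75,255,255))
    k,l,st,c=cv2.connectedComponentsWithStats(m)
    q=[ray(p,c[i]+[x0,y0],51 if n!="side" else 45) for i in range(1,k) if st[i,4]>40]
    print(n,[a.round(1) for a in q],[st[i,4] for i in range(1,k) if st[i,4]>40])
    if len(q)==2: d=q[1]-q[0]; print("mid",(q[0]+q[1])/2,"len",np.linalg.norm(d),"slot dir",np.degrees(np.arctan2(d[1],d[0]))%180)
    if n=="top": pt=p
im=cv2.imread("pics/top1.png")[115:225,150:275]
cv2.imwrite("pics/ce.png",cv2.resize(im,None,fx=5,fy=5,interpolation=cv2.INTER_CUBIC))
for _ in range(2):
    p=bot.get_image("top"); find(p,["board","board_grip","board_front"],1)
E
```

```text
top [] []
wrist [array([ 638.3, -330.8,   51. ])] [np.int32(41)]
side [array([ 632.4, -332.4,   45. ]), array([ 526.3, -188.2,   45. ])] [np.int32(64), np.int32(210)]
mid [ 579.35281407 -260.30355519   45.        ] len 179.03849517657267 slot dir 126.31759634588295
board pinpoint 0.85 [ 326. -148.    1.]
board spot_in 0.83 [434. 197.   9.]
board_grip pinpoint 0.81 [ 274. -243.    4.]
board_grip spot_in 0.93 [640. 130. 137.]
board_front pinpoint 0.94 [432. 193.  35.]
board_front spot_in 0.74 [632. 124. 143.]
board pinpoint 0.98 [664. 132.  28.]
board spot_in 0.98 [434. 196.   7.]
board_grip pinpoint 0.64 [ 276. -243.    3.]
board_grip spot_in 0.95 [432. 198.   8.]
board_front pinpoint 0.8 [431. 191.  34.]
board_front spot_in 0.82 [633. 125. 142.]
```

View pics/ce.png

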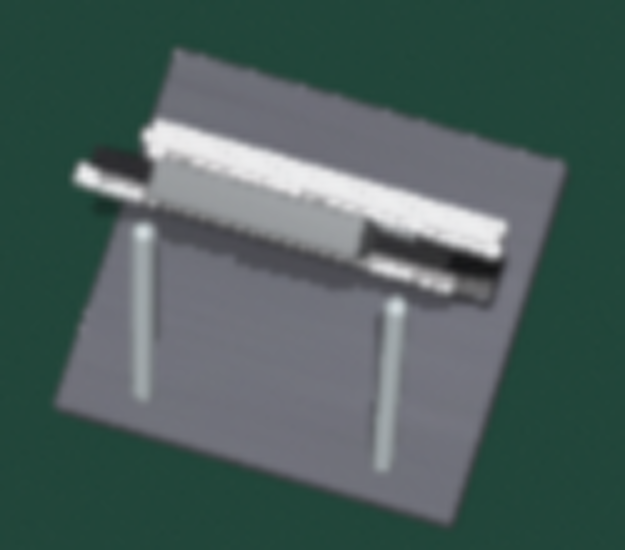

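```bash
python3 - <<'E'
from h import *
p=bot.get_image("top")
f=np.array([np.cos(np.radians(-15.8)),np.sin(np.radians(-15.8)),0])
bz=-np.sin(np.radians(15))*f+np.cos(np.radians(15))*np.array([0,0,1])
print("bar visible centre",ray(p,(201.6,156.6),140)," expected from origin", np.array([665,128,30])+bz*116-4*f)
# bar corners of top image edges: front-top edge and rear-bottom edge
K=np.array([[p["fx"],0,p["cx"]],[0,p["fy"],p["cy"]],[0,0,1]],float)
by=np.cross(bz,f); g=np.array([638.,136,134])
pts=np.array([g+10*bz+s*35*by+t*7*f for s in(-1,1) for t in (-1,1)]+[g-10*bz+s*35*by-7*f for s in (-1,1)])
uv=cv2.projectPoints(pts,np.array(p["rvec"],float),np.array(p["tvec"],float),K,None)[0][:,0]
print(((uv-[150,115])*5).round()); print(bot.sense()["time"])
E
```

```text
bar visible centre [634.00579741 136.47873486 140.        ]  expected from origin [632.26244832 137.26379336 142.04739585]
[[353. 247.]
 [365. 205.]
 [145. 194.]
 [158. 153.]
 [367. 249.]
 [163. 197.]]
5.6333
```

```bash
python3 -m inch '{"rot":[[0,0,3.5],[-1.36,-4.81,0],[-1.36,-4.81,0],[-1.36,-4.81,0],[0,0,0]],"delta_pos":[[0,0.03,-0.01],[0,0.03,-0.01],[0,0.03,-0.01],[0,0.03,-0.01],[0,0.03,-0.01]],"claw":[0.093,0.093,0.093,0.093,0.093]}'
python3 -m inch '{"rot":[[0,0,0],[0,0,0],[0,0,0],[0,0,0],[0,0,0]],"delta_pos":[[0,0.03,-0.02],[0,0.03,-0.02],[-0.001,0.03,-0.02],[-0.002,0.003,-0.022],[0,0,0]],"claw":[0.093,0.093,0.06,0.06,0.06]}'
python3 - <<'E'
from h import *
from scipy.spatial.transform import Rotation as R
s=bot.sense(); print(s["position"],R.from_rotvec(s["tcp_rot"]).as_matrix().round(3), s["joints"])
p=bot.get_image("wrist"); save(p,"w3"); find(p,["board_grip","board"],1)
E
```

```text
time: 6.05
position: [612.3, 48.4, 303.3]
tcp_rot: [2.327, 1.765, 0.236]
ft_force: [0.1, 0.0, -0.4]
width: 92.9
grasp_force: 0.0
time: 6.47
position: [609.8, 141.6, 217.8]
tcp_rot: [2.33, 1.772, 0.226]
ft_force: [-0.6, -0.9, 0.1]
width: 77.5
grasp_force: 0.0
[609.82592742 141.58280393 217.80367934] [[ 0.267  0.932  0.244]
 [ 0.964 -0.258 -0.07 ]
 [-0.003  0.254 -0.967]] [-0.18416586  0.42337583 -0.30638201  1.99624515  0.53150463  0.61118974
 -1.14295978]
board_grip pinpoint 0.82 [635. 138. 135.]
board_grip spot_in 0.85 [465. 192.   9.]
board pinpoint 0.93 [434. 145.   2.]
board spot_in 0.94 [462. 191.   6.]
```

View pics/w3.png

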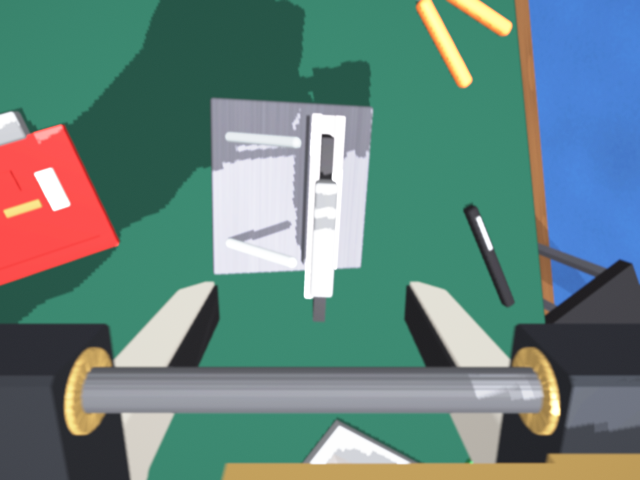

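The bar sits between the open fingers and parallel to them (bar at about (325,210)). I'm going in along the tilted axis and gripping.

```bash
python3 -m inch '{"rot":[[0,0,0],[0,0,0],[0,0,0],[0,0,0],[0,0,0]],"delta_pos":[[0.008,-0.0018,-0.026],[0.008,-0.0018,-0.026],[0.008,-0.0018,-0.025],[0.007,-0.0016,-0.025],[0,0,0]],"claw":[0.06,0.06,0.06,0.06,0.06]}'
python3 -m inch '{"rot":[[0,0,0],[0,0,0],[0,0,0],[0,0,0],[0,0,0]],"delta_pos":[[0,0,0],[0,0,0],[0,0,0],[0,0,0],[0,0,0]],"claw":[0.03,0.01,0,0,0]}'
python3 -m inch '{"rot":[[0,0,0],[0,0,0],[0,0,0],[0,0,0],[0,0,0]],"delta_pos":[[0,0,0],[0,0,0],[0,0,0],[0,0,0],[0,0,0]],"claw":[0,0,0,0,0]}'
```

```text
time: 7.13
position: [643.2, 130.0, 116.7]
tcp_rot: [2.334, 1.762, 0.226]
ft_force: [-0.1, 0.1, -0.5]
width: 60.0
grasp_force: 0.0
time: 7.55
position: [643.6, 132.5, 121.1]
tcp_rot: [2.331, 1.764, 0.235]
ft_force: [-1.0, 0.3, 0.4]
width: 31.1
grasp_force: 0.0
time: 7.97
position: [643.2, 132.4, 120.0]
tcp_rot: [2.332, 1.764, 0.232]
ft_force: [-1.9, -0.5, 5.4]
width: 14.0
grasp_force: 29.8
```

```bash
python3 -m inch '{"rot":[[0,0,0],[0,0,0],[0,0,0],[0,0,0],[0,0,0]],"delta_pos":[[-0.003,0.0008,0.01],[-0.0052,0.0014,0.02],[-0.0062,0.0018,0.024],[-0.0062,0.0018,0.024],[-0.0062,0.0018,0.024]],"claw":[0,0,0,0,0]}'
python3 -m inch '{"rot":[[0,0,0],[0,0,0],[0,0,0],[0,0,0],[0,0,0]],"delta_pos":[[0,0,0.024],[0,0,0.024],[0,0,0.022],[0,0,0.01],[0,0,0]],"claw":[0,0,0,0,0]}'
python3 - <<'E'
from h import *
from scipy.spatial.transform import Rotation as R
s=bot.sense(); M=R.from_rotvec(s["tcp_rot"]).as_matrix()
print(s["position"],M.round(3),s["ft_force"],s["width"])
c=np.array([np.cos(np.radians(36.5)),np.sin(np.radians(36.5)),0])
T=np.column_stack([np.cross(c,[0,0,-1]),c,[0,0,-1]])
# untilt first, then yaw
a=np.cross(M[:,2],[0,0,-1]); print("untilt deg",np.degrees(np.arcsin(np.linalg.norm(a)))*a/np.linalg.norm(a))
r=R.from_rotvec(np.arcsin(np.linalg.norm(a))*a/np.linalg.norm(a))
print("yaw",np.degrees((R.from_matrix(T)*(r*R.from_matrix(M)).inv()).as_rotvec()))
p=bot.get_image("side"); save(p,"s4"); find(p,["board","board_grip","board_front"],2)
E
```

```text
time: 8.38
position: [615.4, 139.8, 222.6]
tcp_rot: [2.332, 1.765, 0.23]
ft_force: [0.5, 0.2, -2.1]
width: 13.8
grasp_force: 29.9
time: 8.8
position: [616.9, 140.2, 304.1]
tcp_rot: [2.331, 1.763, 0.237]
ft_force: [1.1, 0.6, -2.9]
width: 13.5
grasp_force: 29.9
[616.90748973 140.23986183 304.12202684] [[ 0.272  0.929  0.252]
 [ 0.962 -0.263 -0.069]
 [ 0.002  0.262 -0.965]] [ 1.1285632   0.55719342 -2.86884737] 13.509538394384737
untilt deg [ 4.02385195 14.61944257  0.        ]
yaw [ 2.92927675e-15 -5.16486607e-15  5.22853131e+01]
board pinpoint 0.66 [440. 142.   2.]
board pinpoint 0.6 [639. 133. 211.]
board spot_in 0.91 [ 298. -193.    7.]
board spot_in 0.78 [436. 203.   4.]
board_grip pinpoint 0.93 [612. 145. 318.]
board_grip pinpoint 0.8 [ 284. -246.    4.]
board_grip spot_in 0.88 [627. 163. 253.]
board_grip spot_in 0.75 [431. 206.   7.]
board_front pinpoint 0.88 [657. 134. 270.]
board_front pinpoint 0.7 [437. 191.  32.]
board_front spot_in 0.96 [635. 164. 251.]
board_front spot_in 0.72 [430. 201.   5.]
```

```bash
python3 -m inch '{"rot":[[1.34,4.87,0],[1.34,4.87,0],[1.34,4.87,0],[0,0,6],[0,0,6]],"delta_pos":[[0,-0.01,0],[-0.003,-0.025,0],[-0.003,-0.03,0],[-0.003,-0.03,0],[-0.003,-0.03,0]],"claw":[0,0,0,0,0]}'
python3 -m inch '{"rot":[[0,0,6],[0,0,6],[0,0,6],[0,0,6],[0,0,6]],"delta_pos":[[-0.003,-0.03,0],[-0.003,-0.03,0],[-0.003,-0.03,0],[-0.003,-0.03,0],[-0.003,-0.03,0]],"claw":[0,0,0,0,0]}'
python3 -m inch '{"rot":[[0,0,6],[0,0,4.3],[0,0,0],[0,0,0],[0,0,0]],"delta_pos":[[-0.003,-0.03,0],[-0.003,-0.03,0],[-0.003,-0.03,0],[-0.003,-0.03,0],[0,-0.01,0]],"claw":[0,0,0,0,0]}'
python3 -m inch '{"rot":[[0,0,0]],"delta_pos":[[0,0,0]],"claw":[0]}' >/dev/null
python3 - <<'E'
from h import *
from scipy.spatial.transform import Rotation as R
s=bot.sense(); M=R.from_rotvec(s["tcp_rot"]).as_matrix()
print(s["position"],M.round(3),s["ft_force"],s["width"],s["joints"].round(2))
p=bot.get_image("side"); save(p,"s5"); find(p,["board","board_grip","board_front"],2)
p=bot.get_image("top"); save(p,"t5"); find(p,["board","board_grip","board_front"],2)
p=bot.get_image("wrist"); save(p,"w5"); find(p,["board","board_grip","free_slot","racked_a"],2)
E
```

```text
time: 9.57
position: [605.0, 13.0, 300.3]
tcp_rot: [-2.287, -2.15, 0.007]
ft_force: [-0.0, -0.2, -2.7]
width: 13.8
grasp_force: 29.9
time: 9.98
position: [589.0, -136.6, 300.9]
tcp_rot: [-1.652, -2.672, 0.006]
ft_force: [0.8, 0.2, -2.1]
width: 13.5
grasp_force: 29.9
time: 10.4
position: [575.8, -271.1, 300.2]
tcp_rot: [-1.421, -2.801, 0.009]
ft_force: [-0.2, -0.9, -3.2]
width: 13.8
grasp_force: 29.9
[ 576.38502756 -269.17609122  300.23969335] [[-0.591  0.807 -0.003]
 [ 0.807  0.591 -0.004]
 [-0.001 -0.004 -1.   ]] [-0.02933663 -0.34536347 -1.90650653] 13.679708578492086 [ 0.75  0.47 -0.6   1.69  0.3   1.07  0.68]
board pinpoint 0.88 [ 326. -145.    1.]
board pinpoint 0.7 [439. 141.  -1.]
board spot_in 0.87 [435. 202.   3.]
board spot_in 0.75 [ 549. -235.  305.]
board_grip pinpoint 0.73 [435. 256.   7.]
board_grip pinpoint 0.65 [ 281. -243.    4.]
board_grip spot_in 0.94 [ 299. -193.    4.]
board_grip spot_in 0.82 [430. 205.   7.]
board_front pinpoint 0.73 [437. 190.  33.]
board_front pinpoint 0.7 [ 307. -194.   32.]
board_front spot_in 0.84 [ 298. -195.    6.]
board_front spot_in 0.8
[... 325 characters left out ...]
[ 295. -194.    4.]
board_front pinpoint 0.89 [430. 191.  33.]
board_front pinpoint 0.6 [ 304. -188.   38.]
board_front spot_in 0.94 [ 302. -196.   11.]
board_front spot_in 0.76 [433. 199.  10.]
board pinpoint 0.77 [ 574. -264.  209.]
board spot_in 0.69 [ 565. -246.  326.]
board spot_in 0.58 [ 331. -236.    9.]
board_grip pinpoint 0.62 [ 572. -261.  319.]
board_grip spot_in 0.7 [ 333. -235.   13.]
board_grip spot_in 0.58 [ 562. -247.  324.]
free_slot spot_in 0.85 [ 530. -197.   50.]
free_slot spot_in 0.45 [ 564. -246.  327.]
racked_a pinpoint 0.79 [ 517. -308.   13.]
racked_a pinpoint 0.79 [ 646. -214.   12.]
racked_a spot_in 0.77 [ 514. -308.  112.]
racked_a spot_in 0.67 [ 642. -213.  114.]
```

View pics/s5.png

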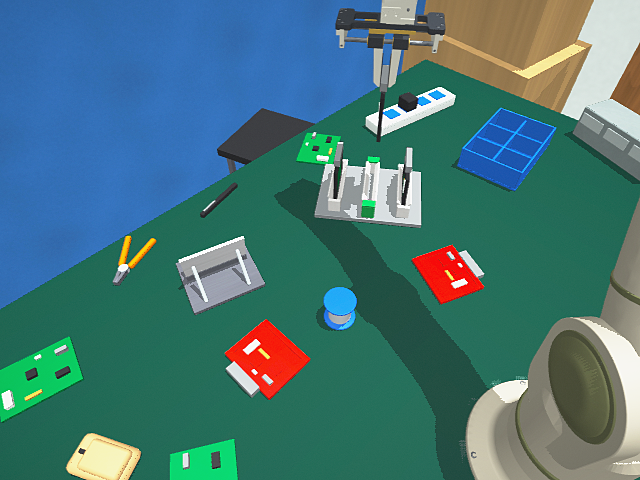

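```bash
python3 -m inch '{"rot":[[0,0,0],[0,0,0],[0,0,0],[0,0,0],[0,0,0]],"delta_pos":[[0.004,0.001,-0.02],[0.003,0.001,-0.03],[0,0,-0.03],[0,0,-0.03],[0,0,-0.027]],"claw":[0,0,0,0,0]}' >/dev/null
python3 -m inch '{"rot":[[0,0,0],[0,0,0],[0,0,0]],"delta_pos":[[0,0,-0.005],[0,0,0],[0,0,0]],"claw":[0,0,0]}'
python3 - <<'E'
from h import *
p=bot.get_image("side"); find(p,["board","board_grip","free_slot"],2)
a=cv2.resize(p["frame"][100:240,290:450],None,fx=4,fy=4,interpolation=cv2.INTER_CUBIC)
p=bot.get_image("wrist");  find(p,["board","board_grip","free_slot","racked_a"],2)
p=bot.get_image("top"); find(p,["board","board_grip","free_slot"],2)
cv2.imwrite("pics/c6.png",a[:,:,::-1])
E
```

```text
time: 12.3
position: [585.1, -263.0, 160.6]
tcp_rot: [1.412, 2.805, -0.005]
ft_force: [0.1, -0.1, -1.9]
width: 13.6
grasp_force: 29.9
board pinpoint 0.79 [439. 143.   1.]
board pinpoint 0.76 [ 585. -267.   66.]
board spot_in 0.98 [436. 203.   6.]
board spot_in 0.72 [ 296. -192.    6.]
board_grip pinpoint 0.85 [ 281. -243.    2.]
board_grip pinpoint 0.83 [434. 254.   7.]
board_grip spot_in 0.97 [431. 205.   6.]
board_grip spot_in 0.69 [ 557. -229.  168.]
free_slot pinpoint 0.59 [ 583. -264.   13.]
free_slot pinpoint 0.4 [654. 142.  -2.]
free_slot spot_in 0.82 [ 535. -197.   44.]
free_slot spot_in 0.27 [ 563. -235.  163.]
board pinpoint 0.79 [ 581. -263.   66.]
board spot_in 0.94 [ 572. -248.  186.]
board spot_in 0.38 [ 335. -257.    4.]
board_grip pinpoint 0.98 [ 581. -264.  175.]
board_grip spot_in 0.83 [ 565. -245.  188.]
board_grip spot_in 0.38 [ 338. -257.    9.]
racked_a pinpoint 0.67 [ 645. -220.   10.]
racked_a pinpoint 0.58 [ 515. -311.   16.]
racked_a spot_in 0.96 [ 510. -298.  105.]
racked_a spot_in 0.77 [ 639. -211.  106.]
board pinpoint 0.87 [ 324. -148.    3.]
board pinpoint 0.74 [432. 143.   5.]
board spot_in 0.87 [ 302. -199.    5.]
board spot_in 0.75 [ 564. -236.  171.]
board_grip pinpoint 0.74 [ 584. -259.  175.]
board_grip pinpoint 0.66 [431. 252.   8.]
board_grip spot_in 0.96 [ 565. -238.  169.]
board_grip spot_in 0.76 [432. 198.   9.]
free_slot pinpoint 0.72 [ 585. -260.  174.]
free_slot spot_in 0.56 [ 529. -198.   52.]
```

View pics/c6.png

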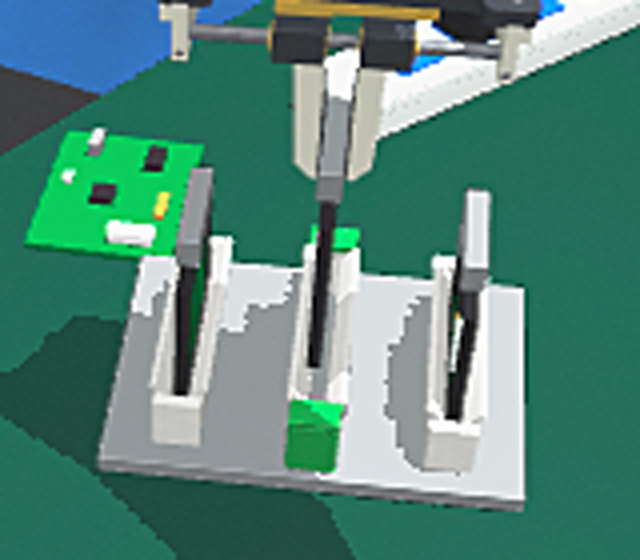

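The board stands over the middle slot, component side to +x. It sits about 3 to 4 mm too far in +x, with its lower near corner at crop (315,362). I'll correct that and lower it.

```bash
python3 -m inch '{"rot":[[0,0,0],[0,0,0],[0,0,0],[0,0,0],[0,0,0]],"delta_pos":[[-0.0015,-0.001,0],[-0.0015,-0.001,0],[0,0,-0.008],[0,0,-0.008],[0,0,-0.004]],"claw":[0,0,0,0,0]}'
python3 -m inch '{"rot":[[0,0,0],[0,0,0],[0,0,0],[0,0,0],[0,0,0]],"delta_pos":[[0,0,-0.004],[0,0,-0.004],[0,0,-0.004],[0,0,-0.004],[0,0,0]],"claw":[0,0,0,0,0]}'
python3 - <<'E'
from h import *
p=bot.get_image("side"); find(p,["board"],2)
a=cv2.resize(p["frame"][100:240,290:450],None,fx=4,fy=4,interpolation=cv2.INTER_CUBIC)
cv2.imwrite("pics/c7.png",a[:,:,::-1])
s=bot.sense(); print(s["position"],s["ft_force"])
E
```

```text
time: 13.87
position: [580.7, -265.1, 138.1]
tcp_rot: [-1.413, -2.805, 0.006]
ft_force: [-0.7, -0.3, -2.5]
width: 13.8
grasp_force: 29.9
time: 14.28
position: [581.0, -264.9, 122.7]
tcp_rot: [-1.412, -2.805, 0.005]
ft_force: [0.4, -0.2, -2.1]
width: 14.2
grasp_force: 29.9
board pinpoint 0.86 [436. 145.   1.]
board pinpoint 0.67 [ 580. -267.   26.]
board spot_in 0.77 [ 300. -192.    7.]
board spot_in 0.67 [433. 199.   5.]
[ 581.50904766 -265.06317578  123.72130823] [ 0.37108924  0.03995465 -2.34331248]
```

View pics/c7.png

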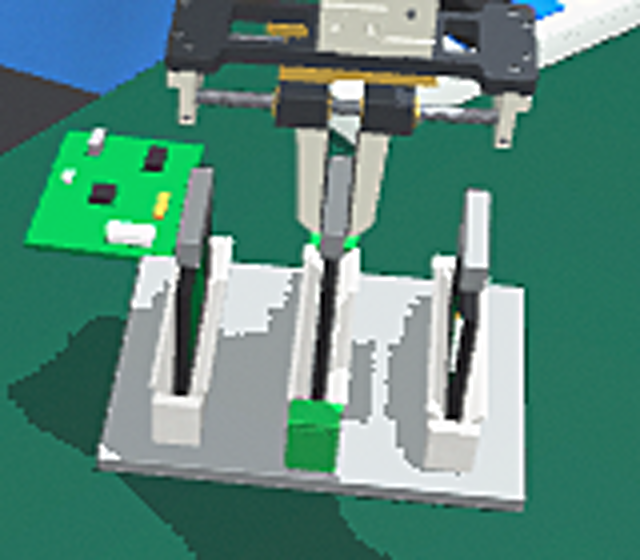

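It's centred in the slot with no contact force. Continuing gently until it touches down.

```bash
python3 -m inch '{"rot":[[0,0,0],[0,0,0],[0,0,0],[0,0,0],[0,0,0]],"delta_pos":[[0,0,-0.003],[0,0,-0.003],[0,0,-0.003],[0,0,-0.003],[0,0,0]],"claw":[0,0,0,0,0]}'
python3 -m inch '{"rot":[[0,0,0],[0,0,0],[0,0,0],[0,0,0]],"delta_pos":[[0,0,-0.002],[0,0,-0.002],[0,0,0],[0,0,0]],"claw":[0,0,0,0]}'
```

```text
time: 14.85
position: [581.0, -265.0, 110.8]
tcp_rot: [-1.413, -2.805, 0.005]
ft_force: [-0.5, -0.9, -2.5]
width: 13.8
grasp_force: 29.9
time: 15.18
position: [581.4, -265.0, 107.5]
tcp_rot: [1.413, 2.806, -0.005]
ft_force: [-0.9, 1.0, -2.0]
width: 13.9
grasp_force: 29.9
```

```bash
for i in 1 ; do python3 -m inch '{"rot":[[0,0,0],[0,0,0],[0,0,0],[0,0,0]],"delta_pos":[[0,0,-0.001],[0,0,-0.001],[0,0,0],[0,0,0]],"claw":[0,0,0,0]}'; done
python3 -m inch '{"rot":[[0,0,0],[0,0,0],[0,0,0]],"delta_pos":[[0,0,-0.001],[0,0,0],[0,0,0]],"claw":[0,0,0]}'
python3 -m inch '{"rot":[[0,0,0],[0,0,0],[0,0,0]],"delta_pos":[[0,0,-0.001],[0,0,0],[0,0,0]],"claw":[0,0,0]}'
python3 - <<'E'
from h import *
p=bot.get_image("side"); find(p,["board","board_grip"],3)
E
```

```text
time: 15.52
position: [581.5, -265.1, 105.7]
tcp_rot: [1.413, 2.805, -0.005]
ft_force: [-0.2, 0.5, -1.6]
width: 14.0
grasp_force: 29.9
time: 15.77
position: [582.0, -265.4, 105.3]
tcp_rot: [1.412, 2.804, -0.005]
ft_force: [1.3, -2.1, 4.7]
width: 13.6
grasp_force: 30.0
time: 16.02
position: [582.6, -265.9, 104.8]
tcp_rot: [1.412, 2.803, -0.005]
ft_force: [1.8, -3.4, 8.1]
width: 13.8
grasp_force: 30.0
board pinpoint 0.77 [434. 144.   1.]
board pinpoint 0.57 [ 326. -145.    3.]
board spot_in 0.72 [ 561. -240.  117.]
board spot_in 0.66 [ 301. -191.    7.]
board spot_in 0.56 [433. 203.   6.]
board_grip pinpoint 0.64 [ 285. -246.    3.]
board_grip pinpoint 0.55 [433. 254.   6.]
board_grip pinpoint 0.5 [ 579. -262.  120.]
board_grip spot_in 0.78 [430. 205.   9.]
board_grip spot_in 0.75 [ 560. -235.  119.]
board_grip spot_in 0.72 [ 299. -193.    0.]
```

Touchdown at TCP z ≈ 105, where 104 was expected. Releasing just enough to clear the bar, then backing straight up.

```bash
python3 -m inch '{"rot":[[0,0,0],[0,0,0],[0,0,0],[0,0,0],[0,0,0]],"delta_pos":[[0,0,0.001],[0,0,0],[0,0,0],[0,0,0],[0,0,0]],"claw":[0.016,0.02,0.03,0.045,0.045]}'
python3 -m inch '{"rot":[[0,0,0],[0,0,0],[0,0,0],[0,0,0],[0,0,0]],"delta_pos":[[0,0,0],[0,0,0],[0,0,0.01],[0,0,0.02],[0,0,0.03]],"claw":[0.045,0.045,0.045,0.045,0.045]}'
python3 -m inch '{"rot":[[0,0,0],[0,0,0],[0,0,0],[0,0,0],[0,0,0]],"delta_pos":[[0,0,0.035],[0,0,0.035],[0,0,0.035],[0,0,0],[0,0,0]],"claw":[0.045,0.045,0.045,0.045,0.045]}'
python3 - <<'E'
from h import *
p=bot.get_image("side"); find(p,["board","racked_a","free_slot"],3)
a=cv2.resize(p["frame"][100:240,290:450],None,fx=4,fy=4,interpolation=cv2.INTER_CUBIC)
cv2.imwrite("pics/c8.png",a[:,:,::-1])
p=bot.get_image("wrist"); find(p,["board","racked_a","board_front"],3)
E
```

```text
time: 16.68
position: [581.1, -264.9, 104.3]
tcp_rot: [-1.412, -2.806, 0.005]
ft_force: [-0.5, 0.2, -0.4]
width: 35.9
grasp_force: 0.0
time: 17.1
position: [580.1, -264.6, 163.8]
tcp_rot: [-1.411, -2.803, 0.005]
ft_force: [0.2, -0.2, -0.2]
width: 45.2
grasp_force: 0.0
time: 17.52
position: [582.3, -265.2, 272.6]
tcp_rot: [1.411, 2.801, -0.005]
ft_force: [0.0, 0.9, -0.4]
width: 45.0
grasp_force: 0.0
board pinpoint 0.85 [ 327. -143.    2.]
board pinpoint 0.66 [439. 143.   0.]
board pinpoint 0.65 [ 581. -269.   11.]
board spot_in 0.97 [ 298. -193.    6.]
board spot_in 0.74 [432. 204.   7.]
board spot_in 0.6 [ 561. -240.  117.]
racked_a pinpoint 0.85 [ 515. -312.   10.]
racked_a pinpoint 0.63 [ 647. -222.   13.]
racked_a spot_in 0.82 [ 498. -287.  106.]
free_slot pinpoint 0.78 [ 582. -263.   12.]
free_slot spot_in 0.75 [ 533. -196.   45.]
board pinpoint 0.82 [ 580. -264.   14.]
board spot_in 0.94 [ 577. -258.  131.]
board spot_in 0.68 [ 333. -240.   14.]
racked_a pinpoint 0.84 [ 645. -222.   11.]
racked_a pinpoint 0.6 [ 514. -310.   18.]
racked_a spot_in 0.87 [ 514. -306.  112.]
racked_a spot_in 0.58 [ 641. -215.  110.]
board_front spot_in 0.86 [ 335. -247.   10.]
board_front spot_in 0.69 [ 580. -257.  128.]
board_front spot_in 0.28 [ 641. -214.  113.]
```

View pics/c8.png

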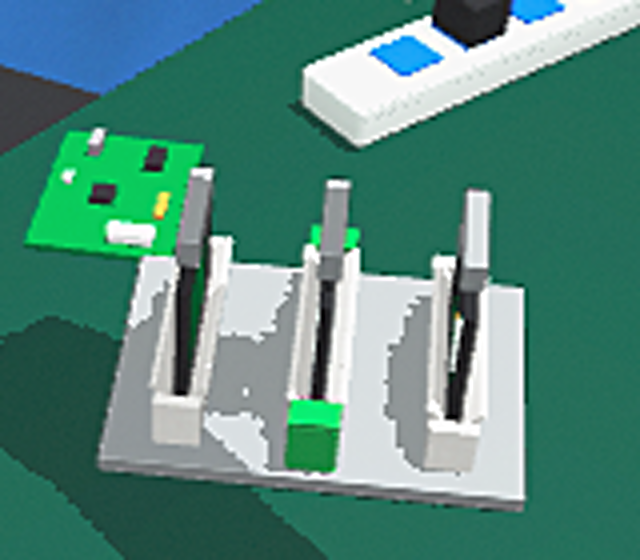

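The board's bar top (crop (337,182)) lines up with its neighbours' (200,170) and (478,192). It is fully seated, upright and released, and the racked boards haven't moved.

```bash
python3 -c "
from workcell import bot
print(bot.finish_job())"
```

```text
the job is handed in; nothing more can be done
None
```

The board is standing fully down in the green-tabbed middle slot, released and facing the same way as the two racked boards, which stayed in place; the job is handed in, but no verdict came back.

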